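# Reload the orbital shaker with soil-extract bottles

## Task

The shaker run is over: slide the gate fully open, bring the finished bottle out along the slot and stand it upright in the steel drip tray. Then load the bottles waiting on the bench, each standing on the deck with its neck run along the slot right to the end of its own branch: first the widest into pocket 1 (one dot, the far end of the main slot), then the middle-sized into pocket 2 (two dots), then the slimmest into pocket 3 (three dots), in that order; if one is missing today, leave its pocket empty and go on with the next. Finally slide the gate fully shut and only then throw the start lever right over; leave the beaker, spatula and reagent bottle alone.

Things in the scene. Friction and masses are not known exactly. Their poses are not given: they have to be found in the camera images.
- shaker: orbital shaker, fixed, white base 250 x 330 mm; origin under its centre at bench height, z up; x, y below turn with it. Dark deck, top at z 70 mm, over x -120..120, y -160..160. Hold-down plate 5 mm thick (z 143..148) over x -120..120, y -60..160, on 12 mm posts at x +-112, y -50 and 148; in front of it (y -160..-60) the deck is open: the apron. Dots on the plate mark the pockets
- mouth (a point): mouth of the neck slot at the plate's edge, on its top, shaker frame (0, -60, 148) mm. Slot 31 mm wide: along x = 0 from here to its closed end at y 125.5; at y = 20 a branch to each side, closed at x +-85.5. Bottles go in and out only here, body under the plate, cap above it: on the deck a bottle has 7 mm free over its shoulder and 19 mm between plate and cap
- pocket1 (a point): point on the deck, 15.5 mm short of the closed end of the main slot, shaker frame (0, 110, 70) mm: where the bottle's origin comes when it is pushed home (a neck touching the end stands 3.5 mm further). One dot
- pocket2 (a point): the same for the branch to the shaker's +x (away from the robot), shaker frame (70, 20, 70) mm. Two dots
- pocket3 (a point): the same for the branch to the shaker's -x (towards the robot), shaker frame (-70, 20, 70) mm. Three dots
- apron (a point): point on the open deck in line with the main slot, before its mouth, shaker frame (0, -115, 70) mm: a good place to set a bottle down or lift it off
- gate (a joint): steel gate strip lying on the plate (z 148..154 mm) across the slot mouth at shaker y = -45 mm; 0 = fully shut (blocks the neck), 0.06 m = fully open (moves towards the shaker's +x); about 1.2 N of friction, stays where it is left. Blocks necks until it is beyond about 0.05
- gate_knob (a point): middle of the gate's upright black round knob, 16 mm across, from 18 mm below this point (top of the strip) to 16 mm above it. It stands at shaker x = 20 mm plus the gate's joint value, y = -45 mm
- control: shaker control box, fixed, white, 100 x 80 mm, 40 mm high; origin under its centre, z up. The start lever's pivot lies at its (0, 0, 62) mm, on a grey block 70 x 50 mm, 25 mm high, on top of the box
- start (a joint): start lever: 0 = off, leaning 0.5 rad to the control box's -x (towards the robot); 1.0 rad = on, leaning 0.5 rad to its +x. Light (friction 0.06 N m), stays where it is left
- start_tip (a point): centre of the black ball, 26 mm across, at the end of the start lever, 80 mm from the pivot; the rod is 10 mm thick
- tray: steel drip tray, fixed, 120 x 120 mm outside, rim 15 mm high, walls 4 mm, floor about 4 mm thick; origin under its centre, z up
- finished: the finished bottle, standing at the start in the shaker near pocket 1: white plastic sample bottle, round body 58 mm across from 0 to 66 mm height with a flat shoulder, neck 24 mm across from 66 to 97 mm, heavy at the foot, round grey cap 37 mm across from 97 to 125 mm (grip it by the cap, from above). Origin: centre of the underside; z along its axis, up
- wide: widest bottle, waiting on the bench (may be absent): white plastic sample bottle, round body 66 mm across from 0 to 66 mm height with a flat shoulder, neck 24 mm across from 66 to 97 mm, heavy at the foot, round grey cap 46 mm across from 97 to 125 mm (grip it by the cap, from above). Origin: centre of the underside; z along its axis, up
- middle: middle-sized bottle, waiting on the bench (may be absent): white plastic sample bottle, round body 58 mm across from 0 to 66 mm height with a flat shoulder, neck 24 mm across from 66 to 97 mm, heavy at the foot, round grey cap 37 mm across from 97 to 125 mm (grip it by the cap, from above). Origin: centre of the underside; z along its axis, up
- slim: slimmest bottle, waiting on the bench (may be absent): white plastic sample bottle, round body 50 mm across from 0 to 66 mm height with a flat shoulder, neck 24 mm across from 66 to 97 mm, heavy at the foot, round grey cap 28 mm across from 97 to 125 mm (grip it by the cap, from above). Origin: centre of the underside; z along its axis, up
- beaker: bystander: glass beaker 70 mm across, 90 mm high; origin under its centre
- spatula: bystander: steel spatula 180 mm long lying on the bench; origin under its middle
- reagent: bystander: amber reagent bottle 72 mm across, 150 mm high; origin under its centre
There are look-alikes about, which are no part of the job. Leave any blue look-alike of the finished alone. Leave any blue look-alike of the slim alone.

How it is judged:
On the way, in this order (a step that is already met when the one before it is completed fails the run):
1. the gate is open (value of joint gate above 0.05 m), for 0.2 s.
2. the finished bottle stands in the drip tray (horizontal distance between finished and tray below 0.042 m and z of finished in the frame of tray below 0.012 m and angle between finished's own z axis and vertical below 0.1 rad), for 0.2 s.
3. the wide bottle stands in pocket1 (distance between wide and pocket1 below 0.012 m and angle between wide's own z axis and vertical below 0.1 rad), for 0.2 s.
4. the middle bottle stands in pocket2 (distance between middle and pocket2 below 0.012 m and angle between middle's own z axis and vertical below 0.1 rad), for 0.2 s.
5. the slim bottle stands in pocket3 (distance between slim and pocket3 below 0.012 m and angle between slim's own z axis and vertical below 0.1 rad), for 0.2 s.
6. the gate is shut (value of joint gate below 0.008 m), for 0.2 s.
7. the start lever is on (value of joint start above 0.85 rad), for 0.2 s.
At the end, for the whole second after the job is handed in: the finished bottle stands upright in the drip tray; each bottle present stands upright (within 0.1 rad) on the deck, its origin within 12 mm of its own pocket point; the gate is within 8 mm of fully shut; the start lever is past 0.85 rad; all bottles are at rest (all of step 2 and all of step 3 and all of step 4 and all of step 5 and value of joint gate below 0.008 m and value of joint start above 0.85 rad and linear speed of each of wide, middle, slim, finished below 0.02 m/s); the robot touches nothing.
It fails at once if the beaker is pushed or knocked away (distance of beaker from where it was at the start of the episode above 0.03 m).
It fails at once if the spatula is pushed or knocked away (distance of spatula from where it was at the start of the episode above 0.03 m).
It fails at once if the reagent is pushed or knocked away (distance of reagent from where it was at the start of the episode above 0.03 m).
Of wide, middle, slim only 2 to 3 are there at a start; the rules pass over those that are not, and their reading is None.
At some moment in a run one of wide, middle, slim may be knocked a few centimetres aside while the robot is not near it.
It also fails if it takes over 210 s, if anything falls off the work surface, if the arm or the gripper's body presses on something with over 40 N, if the wrist force passes 120 N, or if a joint passes its speed limit or range.

## Robot

A 7-joint arm with a two-finger parallel gripper is mounted at the origin on the work surface. World frame = base frame: x ahead of the robot, y to its left, z up, the work surface at z = 0. Lengths are in m, angles in rad, forces in N, time in s.
With the tool pointing down it reaches from about 0.4 to 0.85 m from the base axis. Payload 10.4 kg.
Tool frame: the origin (TCP) lies between the finger pads; the fingertips stand 19 mm ahead of it and the grasp point (between the pads) is the TCP (manip.tips_ahead is the distance from the TCP to the fingertips, in m); z points along the fingers, y is the line along which they close (so a half turn about z gives the same grasp; the last joint's range is limited). The gripper opens to 85 mm and grips with 20 to 120 N. Pads are 22 mm wide; open, the fingers measure 114 mm over their backs; the gripper's body (76 mm by 85 mm) begins 54 mm behind the grasp point. The pads swing forward as they close: fully open they stand 13 mm farther back than shut.
Start: joints at [-1.366, 0.332, -0.065, 1.46, 0.022, 1.35, -0.088], TCP at [0.141, 0.609, 0.25] pointing down, gripper open.
Joint ranges: [-2.6, 2.6], [-0.5, 2.12], [-1.47, 1.34], [0.16, 2.42], [-1.27, 4.41], [0.06, 2.06], [-2.6, 2.6]. Speed limits (rad/s): [2.22, 2.22, 2.79, 2.79, 3.14, 3.14, 3.14].

## Interface

Orientations are given as a unit quaternion [x, y, z, w].
In Python, from workcell import manip, viewer gives the robot as it stands.
- The arm moves only by the tool arm_command, never from a script. Its argument "series" is text: rows parted by semicolons, each of 5 numbers parted by spaces: the closure, from 0 (fully open) to 1 (shut), then the shift along the tool's x, y, z normalised to -1 to 1, where 1 is 0.4 m, then the turn about the tool's z normalised to -1 to 1, where 1 is 180 degrees. In form: jaw tx ty tz spin; .... A call has exactly 10 rows; each row shifts and turns the commanded pose from where the row before left it, along the tool's axes as they then stand; what a row does not reach is not made up. A row lasts 1/8 s, in which the tool goes at most 62.5 mm and 10.7 degrees, less where a joint would pass 70% of its speed; a pose out of reach is approached as far as the arm can. A call with a number of a shift or a turn outside -1 to 1 is refused whole. A call with a gripper value outside its range is refused whole. The fingers move at their own pace and stop on an object; "newtons" is the grip in N (left out, the last holds). Time passes only in rows, so rows that do not move let the fingers close, or fill a call up. It gives the time, the measured TCP pose, the force, the opening and the grip force at its end, in the units of the state.
- manip.get_obs(): the state, without advancing time (a new reading comes with each control period).
- viewer.camera(name): name is "side" or "top" or "wrist"; returns a dict with "pixels" (480x640x3 uint8, red, green, blue), "intrinsics" (3x3 intrinsics, pixels), "extrinsics" (4x4, takes a point from world to camera coordinates). Camera axes: x right, y up, looking along -z (the intrinsics and any distortion apply to the point x, -y, -z); pixel columns grow to the right and rows downward; lengths in m; the calibration is good to about 2 mm. A picture is of the moment at which its call begins. There is no depth.
- manip.hand_in(): hands the job in; it is judged then, once.
The state is a dict: "clock": time; "joint_pos": joint angles; "joint_velocities": joint speeds; "tau": joint torques, N m; "position": TCP position; "ee_rot": TCP orientation; "ft_force": force on the tool from outside, world axes, zero at the start; "torque": the same for the moment, N m; "grip_width": opening from 0.0 (shut) to 1.0 (fully open); "grasp_force": force on a finger pad.
Only numpy, scipy, OpenCV 4.12 (cv2) and the standard library are available. Lean on these libraries where they do the work, as an engineer would, in place of code of your own. Each camera call takes 0.05 s, during which the arm holds its last target. There are 200 camera calls.

## Working session

There is one attempt and no reset: what is moved stays moved. The work goes in short steps, Python scripts to look and compute and a tool call to move; the robot and the scene stay as the last step left them, time stands still between calls to the robot, and variables do not carry over. Pictures are saved under pics/ and viewed, at most 14 in all, crops included, and the job is handed in when it is done.

Besides the shell and the picture viewer there is one more tool, called after ">>>" in YAML: its name, and indented under it one key for each argument. arm_command: Moves the arm, as the interface text tells. Scaled input: -1 to 1 covers 0.4 m each way for a shift and 180 degrees each way for a turn. Its arguments: {"type":"object","properties":{"series":{"type":"string"},"newtons":{"type":"number"}},"required":["series"]}

```bash
mkdir -p pics; ls; python3 - <<'E'
from workcell import manip, viewer
import cv2, numpy as np
np.set_printoptions(precision=4,suppress=True)
print(manip.get_obs(), manip.tips_ahead)
for n in ["side","top"]:
    c=viewer.camera(n); cv2.imwrite(f"pics/{n}0.png",c["pixels"][:,:,::-1]); print(n,c["intrinsics"],c["extrinsics"],c.keys())
E
```

```text
pics
{'clock': 0.0, 'joint_pos': array([-1.3656,  0.3329, -0.0647,  1.461 ,  0.0216,  1.3499, -0.0885]), 'joint_velocities': array([ 0.0007, -0.0008,  0.0013,  0.0004, -0.0009, -0.0007,  0.0004]), 'tau': array([ -0.0002, -62.5443,   0.0487, -39.1614,   0.016 ,   0.0099,
        -0.    ]), 'position': array([0.1411, 0.6085, 0.2495]), 'ee_rot': array([ 0.1136,  0.9935, -0.0007, -0.    ]), 'ft_force': array([-0.0786, -0.2428,  0.0642]), 'torque': array([-0.0308, -0.0101, -0.0387]), 'grasp_force': 0.0, 'grip_width': 1.0030237360403642} 0.019
side [[557.6997   0.     314.4417]
 [  0.     557.6997 243.5737]
 [  0.       0.       1.    ]] [[ 0.7875 -0.6164 -0.0007 -0.4552]
 [ 0.2897  0.3691  0.8831 -0.3016]
 [-0.544  -0.6956  0.4692 -0.9344]
 [ 0.      0.      0.      1.    ]] dict_keys(['pixels', 'intrinsics', 'extrinsics'])
top [[573.3549   0.     318.7115]
 [  0.     573.3549 242.445 ]
 [  0.       0.       1.    ]] [[ 0.0062 -1.      0.0012  0.0398]
 [ 0.9811  0.0064  0.1934 -0.6288]
 [-0.1934 -0.      0.9811 -1.2832]
 [ 0.      0.      0.      1.    ]] dict_keys(['pixels', 'intrinsics', 'extrinsics'])
```

View pics/top0.png

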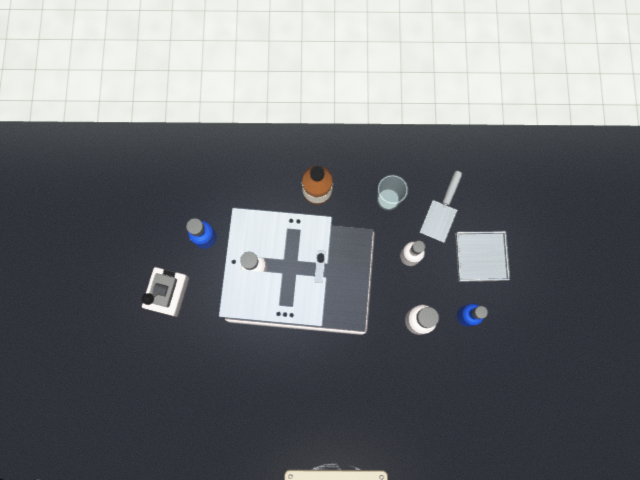

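View pics/side0.png

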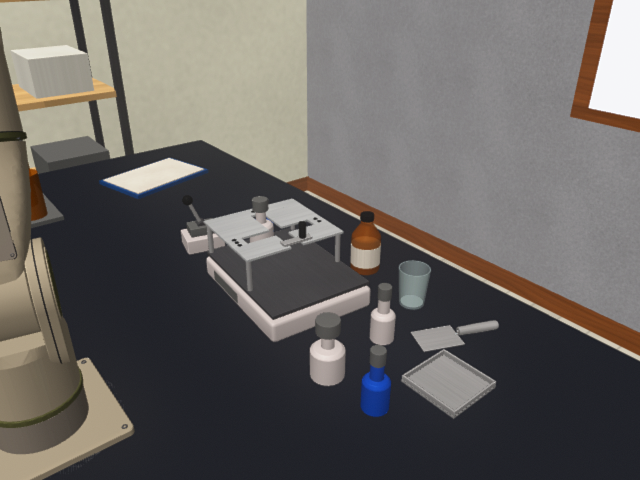

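The top view shows the shaker with the slot mouth facing image right and the finished bottle's cap at (250,261). The knob is at (320,257), the tray at (483,256) and the lever ball at (148,298). A large white bottle stands at (423,318) and a small one at (413,253), so one bottle is missing. The blue look-alikes are at (201,233) and (472,315). Next I measure.

```bash
cat > h.py <<'E'
from workcell import manip, viewer
import cv2, numpy as np
np.set_printoptions(precision=4,suppress=True)
def cast(c,uv,z):
    K=c["intrinsics"];E=c["extrinsics"];R=E[:3,:3];t=E[:3,3]
    uv=np.atleast_2d(np.array(uv,float)); d=np.c_[(uv[:,0]-K[0,2])/K[0,0],-(uv[:,1]-K[1,2])/K[1,1],-np.ones(len(uv))]@R
    o=-R.T@t; return o+d*((z-o[2])/d[:,2])[:,None]
def proj(c,P):
    K=c["intrinsics"];E=c["extrinsics"]; p=np.atleast_2d(P)@E[:3,:3].T+E[:3,3]
    return np.c_[K[0,0]*p[:,0]/-p[:,2]+K[0,2],K[1,1]*-p[:,1]/-p[:,2]+K[1,2]]
E
python3 - <<'E'
from h import *
c=viewer.camera("top"); im=c["pixels"]; hsv=cv2.cvtColor(im,cv2.COLOR_RGB2HSV); np.save("top.npy",im)
def blobs(m,lo,hi,name,z):
    cs,_=cv2.findContours(m.astype(np.uint8)*255,cv2.RETR_EXTERNAL,cv2.CHAIN_APPROX_NONE)
    for k in cs:
        a=cv2.contourArea(k)
        if lo<a<hi:
            (x,y),(w,h),an=cv2.minAreaRect(k); M=cv2.moments(k)
            print(name,"area",a,"cent",round(M['m10']/a,1),round(M['m01']/a,1),"rect",np.round([x,y,w,h,an],1),"world",cast(c,(x,y),z)[0])
V=hsv[:,:,2];S=hsv[:,:,1]
print("pix samples cap",im[316,428],im[247,418],im[261,249],"tray",im[256,483],"plate",im[300,250],"body",im[322,412],"knob",im[258,320],"dot",im[262,234],"bench",im[400,200])
R=slice(200,345)
mask=np.zeros_like(V,bool); mask[200:345,130:520]=1
blobs((V>150)&mask,60,50000,"bright",0.148)
blobs((V>75)&(V<135)&(S<60)&mask,40,3000,"grey",0.125)
blobs((V<25)&mask,5,500,"dark",0.148)
cv2.imwrite("pics/crop1.png",cv2.resize(im[200:340,130:330][:,:,::-1],None,fx=4,fy=4,interpolation=cv2.INTER_CUBIC))
cv2.imwrite("pics/crop2.png",cv2.resize(im[200:340,380:520][:,:,::-1],None,fx=4,fy=4,interpolation=cv2.INTER_CUBIC))
E
```

```text
pix samples cap [156 157 154] [155 156 151] [161 161 160] tray [201 207 212] plate [229 236 242] body [245 242 240] knob [62 64 66] dot [62 63 69] bench [52 56 62]
bright area 297.5 cent 294.1 326.2 rect [294.9 326.2 140.6   4.2   4.8] world [0.4292 0.0933 0.148 ]
bright area 611.0 cent 422.3 319.4 rect [423. 319.  28.  28.  90.] world [ 0.4462 -0.1799  0.148 ]
bright area 218.0 cent 472.7 314.7 rect [473.  314.4  21.1  20.2  31. ] world [ 0.4566 -0.2873  0.148 ]
bright area 810.0 cent 165.2 292.3 rect [163.7 291.1  34.1  43.8  16.7] world [0.5025 0.3771 0.148 ]
bright area 279.0 cent 413.0 253.3 rect [413.5 253.   22.   21.   90. ] world [ 0.5893 -0.1633  0.148 ]
bright area 2303.5 cent 482.3 255.8 rect [482.5 255.9  48.8  50.5  88.7] world [ 0.5839 -0.3138  0.148 ]
bright area 281.5 cent 200.5 233.5 rect [200.  232.6  22.4  23.3  78.7] world [0.6318 0.3048 0.148 ]
bright area 10982.0 cent 275.7 266.9 rect [275.2 266.4 103.8 110.    5.3] world [0.5577 0.1379 0.148 ]
bright area 885.5 cent 438.1 220.5 rect [439.3 218.   26.5  41.4  22.2] world [ 0.6683 -0.2223  0.148 ]
bright area 117.5 cent 388.3 203.4 rect [389. 204.   8.  20.  90.] world [ 0.6994 -0.1118  0.148 ]
grey area 158.0 cent 159.5 289.6 rect [156.1 290.7  20.9  17.1  18.4] world [0.5057 0.4    0.125 ]
grey area 156.0 cent 179.1 294.1 rect [176.  293.5  45.   26.   90. ] world [0.4998 0.356  0.125 ]
grey area 500.0 cent 412.8 252.8 rect [413.  252.5  21.9  29.   45. ] world [ 0.5945 -0.1661  0.125 ]
grey area 58.0 cent 463.0 254.7 rect [481.2 255.9  51.4  52.9  88.1] world [ 0.5879 -0.3175  0.125 ]
grey area 1281.0 cent 289.8 267.0 rect [290.4 266.6  71.4  47.6  67.6] world [0.5609 0.1062 0.125 ]
```

View pics/crop1.png

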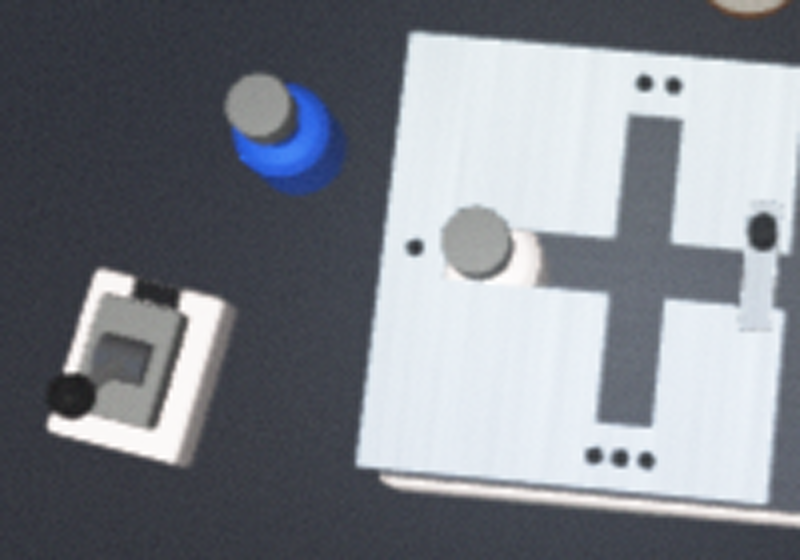

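View pics/crop2.png

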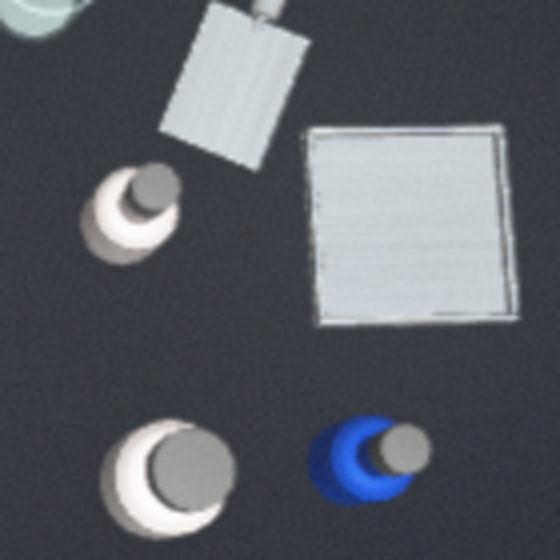

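Cap diameters come to about 21 px (46 mm, wide) and 13 px (28 mm, slim), so the middle bottle is missing and pocket 2 stays empty. The wide cap is at crop (193,468), the slim cap at (155,188) and the finished cap at (476,242). Next I turn these into positions and check them against the side view.

```bash
cat > m.py <<'E'
from h import *
E
python3 - <<'E'
from h import *
c=viewer.camera("top"); s=viewer.camera("side"); im=c["pixels"]; hsv=cv2.cvtColor(im,cv2.COLOR_RGB2HSV)
c1=lambda x,y:(130+(x+.5)/4-.5,200+(y+.5)/4-.5); c2=lambda x,y:(380+(x+.5)/4-.5,200+(y+.5)/4-.5)
m=(hsv[:,:,2]>150).astype(np.uint8)
cs,_=cv2.findContours(m,cv2.RETR_EXTERNAL,cv2.CHAIN_APPROX_NONE)
k=max([k for k in cs if cv2.pointPolygonTest(k,(260,300),False)>=0],key=cv2.contourArea)
k=np.array([p for p in k[:,0] if p[0]<=335])
W=cast(c,k,0.148)[:,:2].astype(np.float32)*1000
r=cv2.minAreaRect(W); print("plate rect",r, cv2.boxPoints(r))
# rigid fit with hand-read points
sh=[(120,160),(-120,160),(-120,-60),(-15.5,-60),(85.5,35.5),(85.5,4.5),(15.5,35.5),(-15.5,35.5),(-15.5,4.5),(15.5,4.5),(-85.5,35.5),(-85.5,4.5)]
cr=[(410,33),(357,467),(769,503),(783,308),(629,116),(683,120),(618,238),(610,293),(665,297),(672,243),(598,423),(650,428)]
A=np.array(sh)/1000; B=cast(c,[c1(*p) for p in cr],0.148)[:,:2]
a0,b0=A.mean(0),B.mean(0); H=(A-a0).T@(B-b0); U,_,Vt=np.linalg.svd(H); R=(U@Vt).T; t=b0-R@a0
print("shaker",t,"yaw deg",np.degrees(np.arctan2(R[1,0],R[0,0])),"res mm",1000*(A@R.T+t-B))
for n,p,z in [("wide",c2(193,468),.125),("slim",c2(155,188),.125),("fin",c1(476,242),.195),("knob",c1(762,226),.188),("blue1",c1(260,105),.125),("blue2",c2(405,448),.125),("ball",c1(71,395),.132)]:
    w=cast(c,p,z)[0]; print(n,w,"side px",proj(s,w)[0],"shaker",1000*R.T@(w[:2]-t), "dist",np.hypot(*w[:2]))
tc=cast(c,[c2(307,129),c2(502,127),c2(518,318),c2(316,324)],.015); print("tray corners",tc,tc.mean(0))
cb=cast(c,[c1(98,268),c1(235,303),c1(188,466),c1(48,431)],.04); print("box",cb)
im=s["pixels"]; cv2.imwrite("pics/side1.png",cv2.resize(im[180:420,170:470][:,:,::-1],None,fx=2.5,fy=2.5,interpolation=cv2.INTER_CUBIC))
E
```

```text
plate rect ((559.8729248046875, 136.249755859375), (222.12496948242188, 241.65989685058594), 85.10804748535156) [[430.0121  35.8959]
 [670.7916  15.2878]
 [689.7338 236.6037]
 [448.9542 257.2117]]
shaker [0.5556 0.0864] yaw deg -4.7155309911867445 res mm [[ 0.0366 -0.201 ]
 [ 0.0611 -0.2966]
 [-0.3602  0.5719]
 [-0.8787 -0.9812]
 [ 1.7322  0.7193]
 [ 1.2435 -0.4327]
 [ 0.0413  1.6395]
 [-0.6171  0.3932]
 [-1.1708 -0.6621]
 [ 0.0613  0.1863]
 [-0.0483  1.0216]
 [-0.1008 -1.9581]]
wide [ 0.4529 -0.1949  0.125 ] side px [326.5613 318.1709] shaker [ -79.1892 -288.7824] dist 0.49304739536451864
slim [ 0.6079 -0.1784  0.125 ] side px [383.1565 285.3094] shaker [  73.919  -259.6586] dist 0.6335324979335978
fin [0.5635 0.1903 0.195 ] side px [258.324 198.302] shaker [ -0.6783 104.2028] dist 0.5947262220403898
knob [0.5741 0.0406 0.188 ] side px [301.1457 222.0946] shaker [ 22.2654 -44.1259] dist 0.575557597013894
blue1 [0.652  0.3225 0.125 ] side px [260.5336 198.8493] shaker [ 76.7394 243.1734] dist 0.7274086046500023
blue2 [ 0.4645 -0.3108  0.125 ] side px [376.8079 348.3621] shaker [ -58.1269 -403.3741] dist 0.5588721867543486
ball [0.4881 0.4159 0.132 ] side px [186.5251 200.6522] shaker [-94.3655 322.8652] dist 0.6412566355673747
tray corners [[ 0.666  -0.2915  0.015 ]
 [ 0.6681 -0.4105  0.015 ]
 [ 0.5509 -0.4134  0.015 ]
 [ 0.5465 -0.2921  0.015 ]] [ 0.6079 -0.3519  0.015 ]
box [[0.5719 0.4322 0.04  ]
 [0.5516 0.3503 0.04  ]
 [0.4561 0.3728 0.04  ]
 [0.4758 0.4554 0.04  ]]
```

View pics/side1.png

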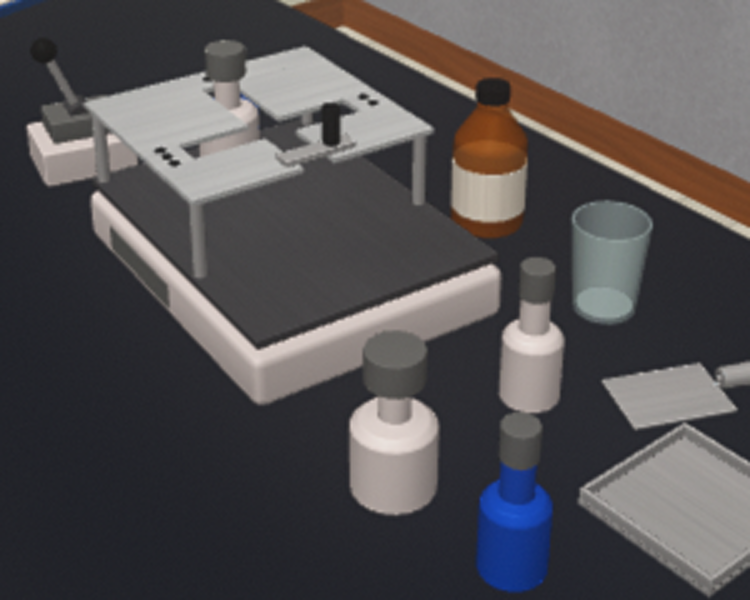

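The side view agrees to about 1.5 px. The wide cap top reads (328,318), slim (385,287), finished (260,200), knob top (302,223) and ball (187,200), so my positions are good to about 2 mm. The shaker is at (0.556, 0.086) with yaw -4.7°. I turn the tool so that its x is shaker +y and its y is shaker +x, then go above the knob.

>>> arm_command:
  series: "0 0 0 0 0.0567; 0 0 0 0 0.0567; 0 0 0 0 0.0567; 0 0 0 0 0.0567; 0 0 0 0 0.0567; 0 0 0 0 0.0567; 0 0 0 0 0.0567; 0 0 0 0 0.0567; 0 -0.095 0.085 0 0; 0 -0.095 0.085 0 0"
  newtons: 40

```text
clock: 1.5
position: [0.2031, 0.5266, 0.25]
ee_rot: [0.735, 0.678, -0.0, 0.0]
ft_force: [1.3, -0.6, 0.2]
grip_width: 0.998
grasp_force: 0.0
```

>>> arm_command:
  series: "0.5 -0.095 0.085 0 0; 0.5 -0.095 0.085 0 0; 0.5 -0.095 0.085 0 0; 0.5 -0.095 0.085 0 0; 0.5 -0.095 0.085 0 0; 0.5 -0.095 0.085 0 0; 0.5 -0.095 0.085 0 0; 0.5 -0.095 0.085 0 0; 0.5 -0.095 0.085 0 0; 0.5 -0.095 0.085 0 0"

```text
clock: 2.75
position: [0.5112, 0.1197, 0.2505]
ee_rot: [0.735, 0.678, 0.0, -0.0]
ft_force: [0.4, 0.5, -0.2]
grip_width: 0.5
grasp_force: 0.0
```

```bash
cat >> h.py <<'E'
T=np.array([.5556,.0864]); A=np.radians(-4.7); RS=np.array([[np.cos(A),-np.sin(A)],[np.sin(A),np.cos(A)]])
def s2w(x,y): return RS@(np.array([x,y])/1000)+T
def w2s(p): return 1000*RS.T@(np.array(p)[:2]-T)
def need(w,z):  # world xy target (m), z -> tool units tx ty tz
    o=manip.get_obs(); p=o["position"]; d=np.array([w[0],w[1],z])-p
    q=o["ee_rot"]; from scipy.spatial.transform import Rotation as Q
    R=Q.from_quat(q).as_matrix(); print("at",p,"shaker",w2s(p),"need units",(R.T@d)/.4,"mm",R.T@d*1000)
E
python3 - <<'E'
from h import *
need(s2w(21,-44.5),.25)
c=viewer.camera("wrist"); cv2.imwrite("pics/w0.png",c["pixels"][:,:,::-1])
for n,P in {"mouthL":(-15.5,-60),"mouthR":(15.5,-60),"crossL1":(-15.5,4.5),"crossR1":(15.5,4.5),"end":(-85.5,4.5),"endb":(-85.5,35.5),"end2":(85.5,4.5)}.items(): print(n,proj(c,[*s2w(*P),.148])[0])
print("knob",proj(c,[*s2w(20,-45),.188])[0],"cap",proj(c,[*s2w(-.7,104),.195])[0])
E
```

```text
at [0.5112 0.1197 0.2505] shaker [-47.0101  29.4994] need units [-0.1851  0.17    0.0012] mm [-74.0234  67.9842   0.4946]
mouthL [366.6016 376.8585]
mouthR [415.0723 376.9268]
crossL1 [370.2367 282.983 ]
crossR1 [422.2132 283.0444]
end [252.9191 282.8445]
endb [250.6367 232.7315]
end2 [539.6279 283.183 ]
knob [442.5161 397.8175] cap [428.0243 104.7375]
```

View pics/w0.png

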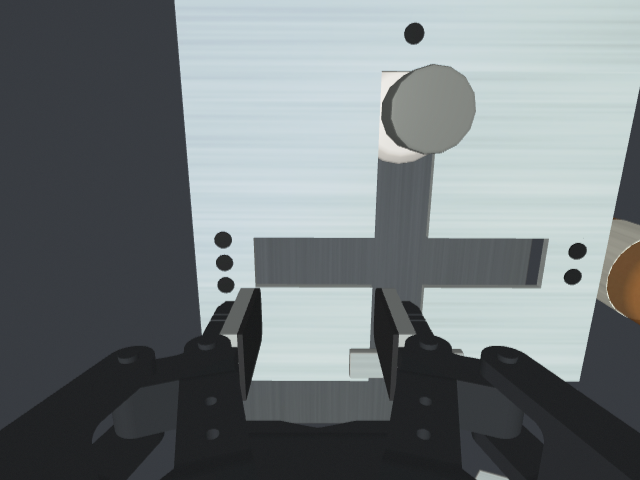

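The wrist view shows the branch ends at (255,263) and (542,263), the crossing at (374..423, 287) and the finished cap at (433,110). All of it is offset by about (+3,+4.5) px from my prediction. The side view leans the same way, so I shift the top-camera estimate by about (+1.2,-1.7) mm.

```bash
sed -i 's/T=np.array(\[.5556,.0864\])/T=np.array([.5567,.0846])/' h.py; python3 - <<'E'
from h import *
need(s2w(20,-45),.180)
E
```

```text
at [0.5142 0.113  0.2508] shaker [-44.6763  24.846 ] need units [-0.1733  0.1623  0.1777] mm [-69.3076  64.9331  71.0677]
```

>>> arm_command:
  series: "0.5 -0.0578 0.0541 0 0; 0.5 -0.0578 0.0541 0 0; 0.5 -0.0577 0.0541 0 0; 0.5 0 0 0 0; 0.5 0 0 0.044 0; 0.5 0 0 0.044 0; 0.5 0 0 0.044 0; 0.5 0 0 0.045 0; 0.5 0 0 0 0; 0.5 0 0 0 0"

```text
clock: 4.05
position: [0.5697, 0.0465, 0.1798]
ee_rot: [0.736, 0.677, 0.0, 0.0]
ft_force: [0.3, -0.4, -0.6]
grip_width: 0.502
grasp_force: 0.0
```

```bash
python3 - <<'E'
from h import *
need(s2w(20,-45),.180)
c=viewer.camera("wrist"); cv2.imwrite("pics/w1.png",c["pixels"][:,:,::-1])
E
```

```text
at [0.5697 0.0465 0.1798] shaker [ 16.056  -36.8732] need units [-0.0203  0.0099 -0.0004] mm [-8.1266  3.9446 -0.1547]
```

View pics/w1.png

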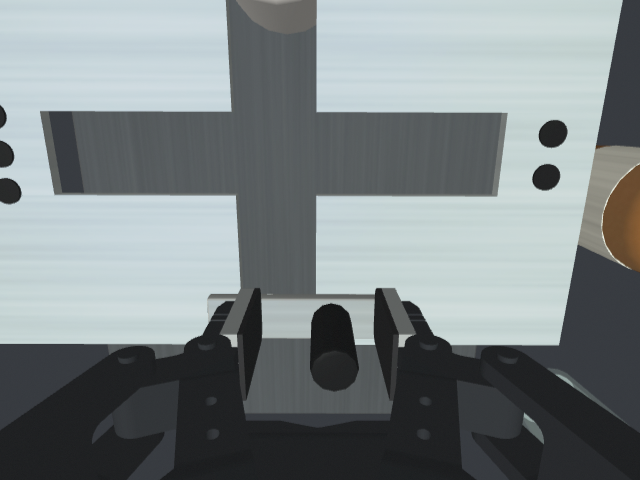

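The knob is between the pads, at about (332,340) against a pad centre of 318. That matches the remaining 4 mm to the right and 8 mm back, so I correct and then grip.

>>> arm_command:
  series: "0.5 -0.01 0.005 0 0; 0.5 -0.0103 0.005 0 0; 0.5 0 0 0 0; 0.5 0 0 0 0; 1 0 0 0 0; 1 0 0 0 0; 1 0 0 0 0; 1 0 0 0 0; 1 0 0 0 0; 1 0 0 0 0"
  newtons: 30

```text
clock: 5.35
position: [0.5728, 0.0383, 0.1796]
ee_rot: [0.735, 0.678, 0.0, -0.0]
ft_force: [-1.1, 1.0, 1.6]
grip_width: 0.176
grasp_force: 29.2
```

>>> arm_command:
  series: "1 0 0.015 0 0; 1 0 0.025 0 0; 1 0 0.025 0 0; 1 0 0.025 0 0; 1 0 0.025 0 0; 1 0 0.025 0 0; 1 0 0.0125 0 0; 1 0 0 0 0; 1 0 0 0 0; 1 0 0 0 0"

```text
clock: 6.6
position: [0.6328, 0.0331, 0.1795]
ee_rot: [0.736, 0.677, -0.001, -0.001]
ft_force: [-9.4, 1.2, 8.6]
grip_width: 0.179
grasp_force: 30.3
```

```bash
python3 - <<'E'
from h import *
need(s2w(80,-45),.180); print(manip.get_obs()["ft_force"],manip.get_obs()["grip_width"])
E
```

```text
at [0.6328 0.0331 0.1795] shaker [ 80.0305 -45.0582] need units [ 0.0001 -0.0001 -0.0013] mm [ 0.0583 -0.032  -0.5334]
[-9.3837  1.2195  8.6485] 0.17854200083919647
```

The gate is open: it moved 60 mm and met its stop at 9 N. Now release, rise and go over the finished bottle.

>>> arm_command:
  series: "0.5 0 0 0 0; 0.5 0 0 0 0; 0.3 0 0 -0.058 0; 0.2 0 0 -0.058 0; 0.2 0 0 -0.06 0; 0.2 0.093 -0.05 0 0; 0.2 0.093 -0.05 0 0; 0.2 0.093 -0.05 0 0; 0.2 0.094 -0.05 0 0; 0.2 0 0 0 0"
  newtons: 50

```text
clock: 7.85
position: [0.5647, 0.1926, 0.2495]
ee_rot: [0.733, 0.68, 0.0, -0.001]
ft_force: [0.4, -0.5, -0.1]
grip_width: 0.807
grasp_force: 0.0
```

```bash
python3 - <<'E'
from h import *
c=viewer.camera("wrist"); c=viewer.camera("top")
need(s2w(-.7,104.2),.183)
g=c["pixels"]
cv2.imwrite("pics/t2.png",cv2.resize(g[200:340,210:450][:,:,::-1],None,fx=3,fy=3,interpolation=cv2.INTER_CUBIC))
E
```

```text
at [0.5662 0.1883 0.2498] shaker [  0.9365 104.0894] need units [ 0.0004 -0.0041  0.1669] mm [ 0.14   -1.6472 66.7515]
```

View pics/t2.png

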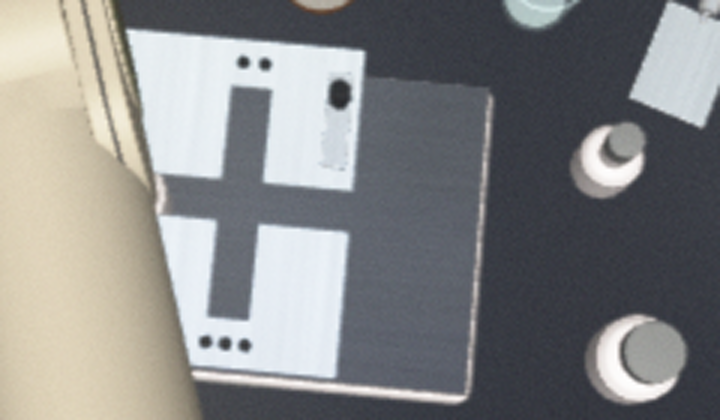

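The top view shows the gate strip clear of the slot (knob at (340,93) in the crop) and both bench bottles still in place. Descend on the finished cap and grip.

>>> arm_command:
  series: "0.2 0 -0.004 0.04 0; 0.2 0 0 0.04 0; 0.2 0 0 0.04 0; 0.2 0 0 0.04 0; 0.2 0 0 0.007 0; 0.2 0 0 0 0; 1 0 0 0 0; 1 0 0 0 0; 1 0 0 0 0; 1 0 0 0 0"
  newtons: 50

```text
clock: 9.2
position: [0.5649, 0.1887, 0.1838]
ee_rot: [0.736, 0.678, 0.001, 0.0]
ft_force: [1.1, -0.1, 5.3]
grip_width: 0.421
grasp_force: 50.0
```

>>> arm_command:
  series: "1 0 0 0 0; 1 0 0 -0.003 0; 1 0 0 -0.004 0; 1 0 0 0 0; 1 0 0 0 0; 1 0 0 0 0; 1 0 0 0 0; 1 0 0 0 0; 1 0 0 0 0; 1 0 0 0 0"

```text
clock: 10.45
position: [0.5644, 0.1886, 0.1859]
ee_rot: [0.736, 0.678, 0.0, -0.0]
ft_force: [0.0, 0.4, -0.4]
grip_width: 0.422
grasp_force: 50.0
```

```bash
python3 - <<'E'
from h import *
need(s2w(0,-120),.186); print(manip.get_obs()["ft_force"],manip.get_obs()["grip_width"],manip.get_obs()["torque"])
E
```

```text
at [0.5644 0.1886 0.1859] shaker [ -0.8043 104.2398] need units [-0.5606  0.002  -0.0003] mm [-224.2397    0.8056   -0.1212]
[ 0.0381  0.4326 -0.4426] 0.4219502201019449 [ 0.0111  0.0476 -0.0535]
```

>>> arm_command:
  series: "1 0 0.002 -0.003 0; 1 -0.03 0 0 0; 1 -0.06 0 0 0; 1 -0.06 0 0 0; 1 -0.06 0 0 0; 1 -0.06 0 0 0; 1 -0.06 0 0 0; 1 -0.06 0 0 0; 1 -0.06 0 0 0; 1 -0.06 0 0 0"

```text
clock: 11.7
position: [0.548, -0.017, 0.1872]
ee_rot: [0.736, 0.677, 0.0, -0.0]
ft_force: [0.5, 0.3, -1.6]
grip_width: 0.419
grasp_force: 50.1
```

>>> arm_command:
  series: "1 -0.05 0 0 0; 1 0 0 0 0; 1 0 0 -0.05 0; 1 0 0 -0.05 0; 1 0 0 0 0; 1 0 0 0 0; 1 0 0 0 0; 1 0 0 0 0; 1 0 0 0 0; 1 0 0 0 0"

```text
clock: 12.95
position: [0.5468, -0.0348, 0.227]
ee_rot: [0.735, 0.678, -0.0, -0.0]
ft_force: [0.4, -0.0, -3.2]
grip_width: 0.417
grasp_force: 50.5
```

```bash
python3 - <<'E'
from h import *
c=viewer.camera("side"); cv2.imwrite("pics/s2.png",c["pixels"][:,:,::-1])
o=manip.get_obs(); print(o["ft_force"],o["grip_width"],o["joint_pos"])
need([.608,-.353],.226); 
E
```

```text
[-0.1395 -0.0723 -1.5911] 0.4227511571821898 [-0.6694  0.2032  0.7435  1.7336 -0.144   1.2605  0.026 ]
at [ 0.5469 -0.0348  0.227 ] shaker [  -0.0078 -119.7791] need units [-0.7804  0.2175  0.0025] mm [-312.1456   86.9932    1.0148]
```

View pics/s2.png

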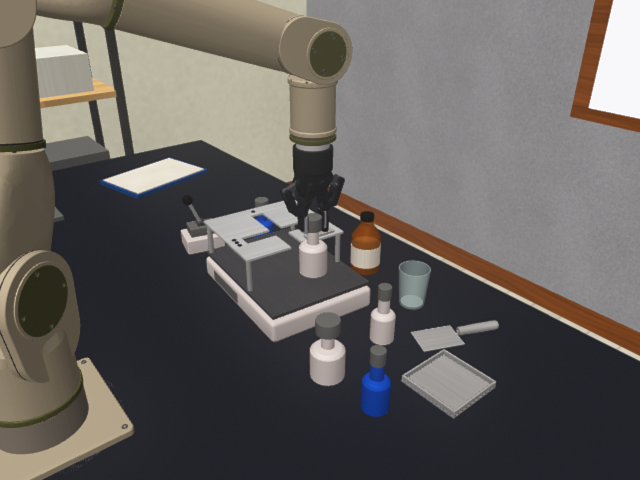

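The finished bottle hangs upright in the gripper, clear of the slot, at (313,255). I raise it over the other bottles and take it to the tray.

>>> arm_command:
  series: "1 0 0 -0.0625 0; 1 0 0 -0.0625 0; 1 -0.0975 0.027 0 0; 1 -0.0975 0.027 0 0; 1 -0.0975 0.027 0 0; 1 -0.0975 0.027 0 0; 1 -0.0975 0.027 0 0; 1 -0.0975 0.027 0 0; 1 -0.0975 0.027 0 0; 1 -0.0975 0.027 0 0"

```text
clock: 14.25
position: [0.6079, -0.3538, 0.2767]
ee_rot: [0.735, 0.678, 0.0, -0.0]
ft_force: [0.2, 1.0, -1.6]
grip_width: 0.419
grasp_force: 50.6
```

>>> arm_command:
  series: "1 0 0 0 0; 1 0 0 0 0; 1 0 0 0.1 0; 1 0 0 0.1 0; 1 0 0 0.1 0; 1 0 0 0.05 0; 1 0 0 0.025 0; 1 0 0 0.01 0; 1 0 0 0 0; 1 0 0 0 0"

```text
clock: 15.5
position: [0.6078, -0.3531, 0.1241]
ee_rot: [0.736, 0.677, 0.0, 0.001]
ft_force: [-0.3, 0.3, -1.9]
grip_width: 0.42
grasp_force: 50.8
```

```bash
python3 - <<'E'
from h import *
need([.608,-.353],.118); print(manip.get_obs()["ft_force"])
E
```

```text
at [ 0.6078 -0.3531  0.1241] shaker [  86.8098 -432.0894] need units [0.0004 0.0004 0.0153] mm [0.1671 0.1655 6.1032]
[-0.3287  0.306  -1.9161]
```

>>> arm_command:
  series: "1 0 0 0.005 0; 1 0 0 0.005 0; 1 0 0 0.003 0; 1 0 0 0.002 0; 1 0 0 0 0; 0.3 0 0 0 0; 0.3 0 0 0 0; 0.3 0 0 0 0; 0.3 0 0 -0.05 0; 0.3 0 0 -0.1 0"

```text
clock: 16.75
position: [0.6069, -0.3524, 0.1775]
ee_rot: [0.736, 0.677, -0.0, -0.001]
ft_force: [-0.4, 0.1, 1.4]
grip_width: 0.7
grasp_force: 0.0
```

>>> arm_command:
  series: "0.2 0 0 -0.1 0; 0.2 0.09 -0.09 0 0; 0.2 0.09 -0.09 0 0; 0.2 0.09 -0.09 0 0; 0.2 0.09 -0.09 0 0; 0.2 0 0 0 0; 0.2 0 0 0 0; 0.2 0 0 0 0; 0.2 0 0 0 0; 0.2 0 0 0 0"

```text
clock: 18.0
position: [0.4757, -0.1982, 0.2169]
ee_rot: [0.736, 0.677, -0.0, 0.0]
ft_force: [-0.0, 0.1, 0.7]
grip_width: 0.801
grasp_force: 0.0
```

```bash
python3 - <<'E'
from h import *
c=viewer.camera("side"); cv2.imwrite("pics/s3.png",c["pixels"][:,:,::-1])
c=viewer.camera("top"); im=c["pixels"]
cv2.imwrite("pics/t3.png",np.vstack([cv2.resize(im[200:340,380:520][:,:,::-1],None,fx=4,fy=4,interpolation=cv2.INTER_CUBIC)]))
o=manip.get_obs();print(o["position"])
E
```

```text
[ 0.4757 -0.1978  0.2169]
```

View pics/s3.png

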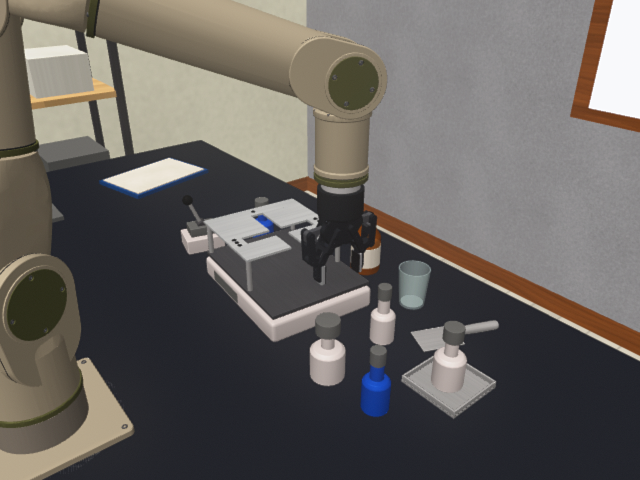

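The finished bottle stands upright in the tray at (449,370) and the gripper is near the wide bottle. Next I compute the last approach to the wide bottle, with a wrist-camera check.

```bash
cat >> h.py <<'E'
def caps(c,z,lo,hi):
    im=c["pixels"].astype(int); m=((im.max(2)-im.min(2)<14)&(im.mean(2)>135)&(im.mean(2)<180)).astype(np.uint8)*255
    m=cv2.morphologyEx(m,cv2.MORPH_OPEN,np.ones((3,3)))
    for k in cv2.findContours(m,cv2.RETR_EXTERNAL,cv2.CHAIN_APPROX_NONE)[0]:
        a=cv2.contourArea(k)
        if lo<a<hi:
            (x,y),r=cv2.minEnclosingCircle(k)
            if a>.72*np.pi*r*r: w=cast(c,(x,y),z)[0]; e=cast(c,(x+r,y),z)[0]; print("cap px",round(x,1),round(y,1),"r",round(r,1),"world",w,"dia mm",round(2000*np.linalg.norm(e-w),1))
E
python3 - <<'E'
from h import *
need([.454,-.1967],.113)
print("wrist"); caps(viewer.camera("wrist"),.125,800,60000)
print("top"); caps(viewer.camera("top"),.125,60,600)
E
```

```text
at [ 0.4757 -0.1978  0.2169] shaker [ -57.6031 -288.1357] need units [-0.0015 -0.0541  0.2598] mm [ -0.6006 -21.6516 103.9392]
wrist
cap px 565.0 202.0 r 26.9 world [ 0.6102 -0.1828  0.125 ] dia mm 28.8
top
cap px 496.5 246.5 r 8.5 world [ 0.6093 -0.3527  0.125 ] dia mm 38.0
cap px 194.1 225.9 r 7.4 world [0.652  0.3236 0.125 ] dia mm 33.4
```

>>> arm_command:
  series: "0.1 -0.0015 -0.027 0 0; 0.1 0 -0.027 0 0; 0.1 0 0 0 0; 0.1 0 0 0.065 0; 0.1 0 0 0.065 0; 0.1 0 0 0.065 0; 0.1 0 0 0.065 0; 0.1 0 0 0 0; 0.1 0 0 0 0; 0.1 0 0 0 0"

```text
clock: 19.45
position: [0.4548, -0.1964, 0.1142]
ee_rot: [0.735, 0.678, 0.001, 0.001]
ft_force: [-0.5, -0.4, 0.6]
grip_width: 0.899
grasp_force: 0.0
```

>>> arm_command:
  series: "1 0 0 0 0; 1 0 0 0 0; 1 0 0 0 0; 1 0 0 0 0; 1 0 0 0 0; 1 0 0 -0.005 0; 1 0 0 -0.01 0; 1 0 0 0 0; 1 0 0 0 0; 1 0 0 0 0"
  newtons: 60

```text
clock: 20.7
position: [0.4541, -0.1963, 0.119]
ee_rot: [0.735, 0.678, -0.0, -0.0]
ft_force: [-0.8, 0.6, -2.3]
grip_width: 0.519
grasp_force: 61.3
```

>>> arm_command:
  series: "1 0 0 -0.08 0; 1 0 0 -0.08 0; 1 0 0 -0.07 0; 1 0.08 0.038 0 0; 1 0.08 0.038 0 0; 1 0.08 0.038 0 0; 1 0.08 0.038 0 0; 1 0.08 0.038 0 0; 1 0 0 0 0; 1 0 0 0 0"

```text
clock: 21.95
position: [0.5427, -0.0437, 0.2109]
ee_rot: [0.736, 0.677, -0.0, -0.0]
ft_force: [0.4, -0.1, -1.9]
grip_width: 0.519
grasp_force: 62.3
```

```bash
python3 - <<'E'
from h import *
c=viewer.camera("wrist"); cv2.imwrite("pics/w2.png",c["pixels"][:,:,::-1])
c=viewer.camera("side"); cv2.imwrite("pics/s4.png",c["pixels"][150:400,200:450][:,:,::-1])
need(s2w(0,-115),.1865)
E
```

```text
at [ 0.5426 -0.0442  0.2111] shaker [  -3.5253 -129.508 ] need units [0.0363 0.0088 0.0614] mm [14.5139  3.506  24.5748]
```

View pics/w2.png

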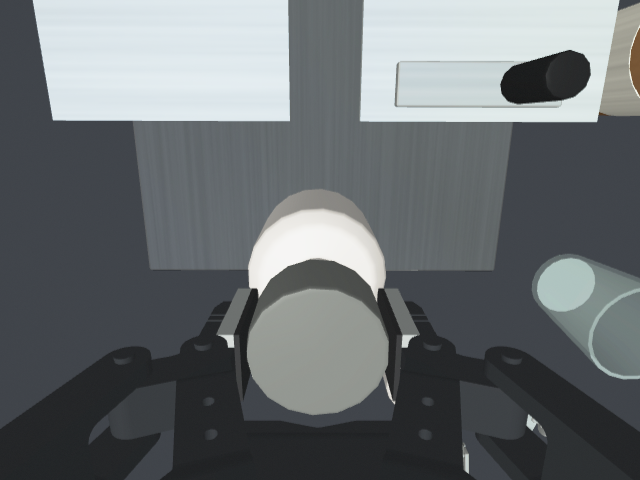

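The wide bottle hangs straight. The slot mouth spans columns 290..360 (centre 325), about 3 mm to the right of the cap axis at 318, which matches the computed 3.5 mm. I align, lower and run it in.

>>> arm_command:
  series: "1 0.018 0.0088 0 0; 1 0.018 0 0 0; 1 0 0 0.03 0; 1 0 0 0.031 0; 1 0 0 0 0; 1 0 0 0 0; 1 0.04 0 0 0; 1 0.05 0 0 0; 1 0.05 0 0 0; 1 0 0 0 0"

```text
clock: 23.3
position: [0.5524, 0.0299, 0.1865]
ee_rot: [0.734, 0.679, 0.0, -0.0]
ft_force: [-0.4, 0.4, -2.6]
grip_width: 0.519
grasp_force: 62.3
```

```bash
python3 - <<'E'
from h import *
need(s2w(0,110),.1865); o=manip.get_obs(); print(o["ft_force"],o["torque"])
E
```

```text
at [0.5524 0.0299 0.1865] shaker [  0.1523 -54.8467] need units [0.4121 0.0014 0.0003] mm [164.8458   0.5453   0.1282]
[-0.4142  0.4369 -2.5609] [-0.0666  0.0345 -0.0305]
```

>>> arm_command:
  series: "1 0.05 0 0 0; 1 0.05 0 0 0; 1 0.05 0 0 0; 1 0.05 0 0 0; 1 0.05 0 0 0; 1 0.05 0 0 0; 1 0.05 0 0 0; 1 0.04 0 0 0; 1 0 0 0 0; 1 0 0 0 0"

```text
clock: 24.55
position: [0.5651, 0.1813, 0.1867]
ee_rot: [0.736, 0.677, -0.0, 0.0]
ft_force: [-0.7, -0.9, -2.6]
grip_width: 0.521
grasp_force: 62.3
```

```bash
python3 - <<'E'
from h import *
need(s2w(0,111),.1865); o=manip.get_obs(); print(o["ft_force"],o["torque"])
E
```

```text
at [0.5651 0.1813 0.1867] shaker [ 0.4941 97.0754] need units [ 0.0348 -0.0013  0.0004] mm [13.9242 -0.5078  0.1544]
[-0.7268 -0.8721 -2.6052] [-0.0279  0.0035 -0.0349]
```

>>> arm_command:
  series: "1 0.014 0 0 0; 1 0.014 0 0 0; 1 0.006 -0.001 0 0; 1 0 0 0 0; 1 0 0 0.003 0; 1 0 0 0.0025 0; 1 0 0 0 0; 1 0 0 0 0; 1 0 0 0 0; 1 0 0 0 0"

```text
clock: 25.8
position: [0.5658, 0.1959, 0.1845]
ee_rot: [0.736, 0.678, 0.0, -0.0]
ft_force: [0.4, 0.0, -2.1]
grip_width: 0.522
grasp_force: 62.3
```

```bash
python3 - <<'E'
from h import *
need(s2w(0,110),.183); o=manip.get_obs(); print(o["ft_force"],o["torque"])
c=viewer.camera("side"); cv2.imwrite("pics/s5.png",cv2.resize(c["pixels"][150:330,170:400][:,:,::-1],None,fx=3,fy=3,interpolation=cv2.INTER_CUBIC))
E
```

```text
at [0.5658 0.1959 0.1845] shaker [ -0.0747 111.62  ] need units [-0.0041  0.0002  0.0038] mm [-1.6202  0.0746  1.5172]
[ 0.4267  0.0405 -2.1272] [-0.0134 -0.0576  0.0255]
```

View pics/s5.png

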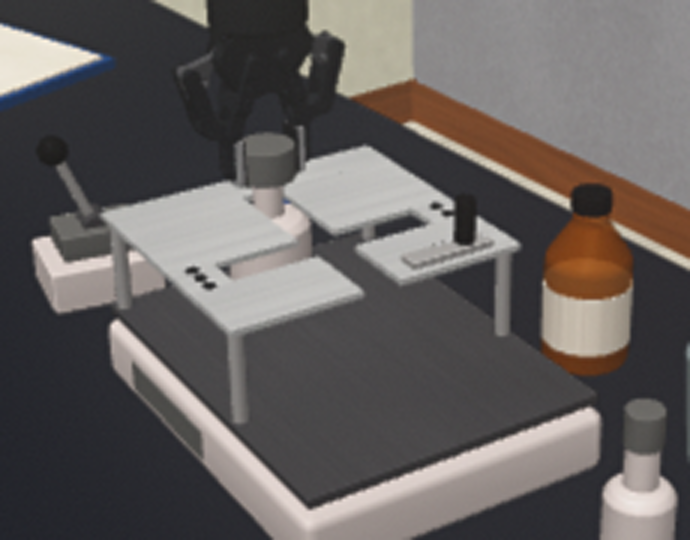

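The wide bottle sits in the main slot's end with its neck through the plate, cap at (270,160). I lower it onto the deck, release and rise.

>>> arm_command:
  series: "1 0 0 0.002 0; 1 0 0 0.0015 0; 1 0 0 0 0; 0.1 0 0 0 0; 0.1 0 0 0 0; 0.1 0 0 0 0; 0.1 0 0 0 0; 0.1 0 0 -0.04 0; 0.1 0 0 -0.08 0; 0.1 0 0 -0.08 0"

```text
clock: 27.1
position: [0.5659, 0.1957, 0.2652]
ee_rot: [0.736, 0.677, 0.0, 0.0]
ft_force: [0.1, 1.2, 0.0]
grip_width: 0.899
grasp_force: 0.0
```

```bash
python3 - <<'E'
from h import *
print("wrist"); c=viewer.camera("wrist"); caps(c,.195,800,60000); need([.609,-.181],.25); 
np.save("w.npy",c["pixels"])
E
```

```text
wrist
at [0.5674 0.196  0.2697] shaker [  1.5332 111.8885] need units [-0.9309  0.181   0.047 ] mm [-372.3455   72.4125   18.7913]
```

>>> arm_command:
  series: "0.4 -0.116 0.0226 0 0; 0.4 -0.116 0.0226 0 0; 0.4 -0.116 0.0226 0 0; 0.4 -0.116 0.0226 0 0; 0.4 -0.116 0.0226 0 0; 0.4 -0.116 0.0226 0 0; 0.4 -0.116 0.0226 0 0; 0.4 -0.116 0.0226 0 0; 0.4 0 0 0 0; 0.4 0 0 0 0"

```text
clock: 28.4
position: [0.6077, -0.1796, 0.2636]
ee_rot: [0.735, 0.678, 0.0, 0.0]
ft_force: [-0.2, 0.7, -0.0]
grip_width: 0.598
grasp_force: 0.0
```

```bash
python3 - <<'E'
from h import *
need([.609,-.181],.113)
c=viewer.camera("wrist"); caps(c,.125,400,60000)
t=viewer.camera("top"); print("top slim"); caps(t,.125,60,600); print("top wide"); caps(t,.195,60,600); print(proj(t,[*s2w(0,110),.195]))
a=cv2.resize(t["pixels"][200:340,210:450],(640,373)); cv2.imwrite("pics/m1.png",cv2.resize(np.vstack([a,c["pixels"]])[:,:,::-1],None,fx=.7,fy=.7,interpolation=cv2.INTER_AREA))
E
```

```text
at [ 0.6077 -0.1796  0.2636] shaker [  72.4292 -259.1196] need units [-0.0034  0.0035  0.3765] mm [ -1.3741   1.3908 150.5917]
top slim
cap px 480.9 311.9 r 5.7 world [ 0.4638 -0.3109  0.125 ] dia mm 25.1
cap px 245.9 260.1 r 10.7 world [0.5751 0.205  0.125 ] dia mm 47.6
cap px 496.6 247.0 r 8.1 world [ 0.6082 -0.3528  0.125 ] dia mm 36.3
cap px 194.1 225.8 r 7.4 world [0.6521 0.3236 0.125 ] dia mm 33.3
top wide
cap px 480.9 311.9 r 5.7 world [ 0.4585 -0.2911  0.195 ] dia mm 23.7
cap px 245.9 260.1 r 10.7 world [0.5636 0.196  0.195 ] dia mm 44.9
cap px 496.6 247.0 r 8.1 world [ 0.5948 -0.3307  0.195 ] dia mm 34.3
cap px 194.1 225.8 r 7.4 world [0.6363 0.308  0.195 ] dia mm 31.4
[[246.7915 259.0474]]
```

View pics/m1.png

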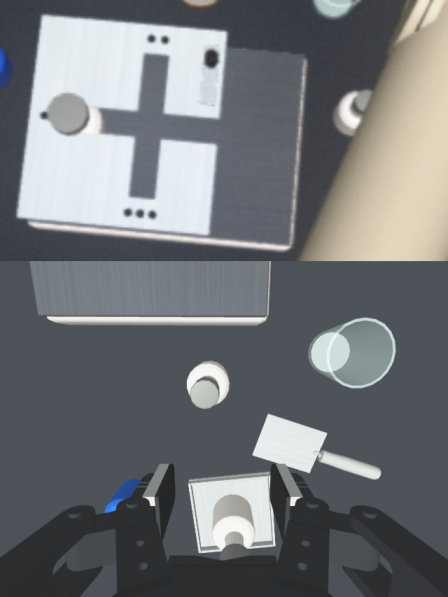

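The top half shows the wide bottle standing at pocket 1 (246,260) against a predicted (247,259). The wrist half shows the slim bottle is no longer below the gripper. It has been knocked towards the shaker and stands upright, with its cap at wrist pixel (291,188). I re-measure it.

```bash
python3 - <<'E'
from h import *
c=viewer.camera("wrist"); im=c["pixels"]; print(im[188,291],im[170,297],im[205,291])
g=im.astype(int); m=((g.mean(2)>125)&(g.mean(2)<200)&(g.max(2)-g.min(2)<16)).astype(np.uint8); m[:, :240]=0; m[:,350:]=0; m[:140]=0;m[225:]=0
m=cv2.morphologyEx(m,cv2.MORPH_OPEN,np.ones((5,5)))
for k in cv2.findContours(m,0,1)[0]:
    if cv2.contourArea(k)>200: 
        (x,y),r=cv2.minEnclosingCircle(k); w=cast(c,(x,y),.125)[0]; print(cv2.contourArea(k),x,y,r,w,w2s(w), cv2.boundingRect(k))
t=viewer.camera("top")
print("old tray bottle check wrist-vs-top; body slim top px expected", [proj(t,[*w[:2],z])[0] for z in (0,.066,.125)])
cv2.imwrite("pics/w3.png",np.hstack([cv2.resize(im[130:250,230:370],None,fx=3,fy=3),cv2.resize(t["pixels"][230:290,370:420],None,fx=6,fy=6)])[:,:,::-1])
need(w[:2],.25)
E
```

```text
[195 201 194] [92 94 92] [189 194 187]
966.0 292.3702392578125 192.63430786132812 20.7235107421875 [ 0.5934 -0.1539  0.125 ] [  56.1431 -234.7134] (273, 173, 40, 40)
old tray bottle check wrist-vs-top; body slim top px expected [array([399.6757, 261.9357]), array([403.643 , 257.3936]), array([407.5306, 252.9428])]
at [ 0.6078 -0.1785  0.2633] shaker [  72.4711 -258.0425] need units [ 0.0584 -0.0407  0.0333] mm [ 23.3562 -16.2797  13.3059]
```

View pics/w3.png

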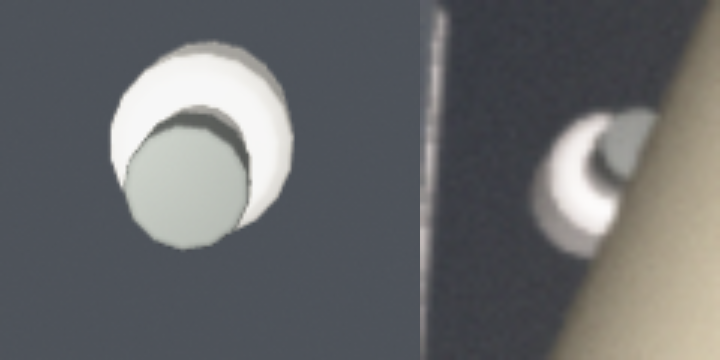

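The wrist crop shows the slim cap disc cleanly at (292,193). The top view agrees to about 1 px, giving a position near (0.5925, -0.152). Move over it and come down.

>>> arm_command:
  series: "0.4 0.0315 -0.0216 0 0; 0.4 0.0315 -0.0217 0 0; 0.4 0 0 0 0; 0.4 0 0 0.07 0; 0.4 0 0 0.07 0; 0.4 0 0 0.07 0; 0.4 0 0 0 0; 0.4 0 0 0 0; 0.4 0 0 0 0; 0.4 0 0 0 0"

```text
clock: 29.85
position: [0.5926, -0.1536, 0.1799]
ee_rot: [0.735, 0.678, 0.0, 0.0]
ft_force: [-0.1, 0.8, 0.3]
grip_width: 0.599
grasp_force: 0.0
```

```bash
python3 - <<'E'
from h import *
c=viewer.camera("wrist"); im=c["pixels"]
g=im.astype(int); m=((g.mean(2)>125)&(g.mean(2)<215)&(g.max(2)-g.min(2)<18)).astype(np.uint8); m[:,:265]=0; m[:,372:]=0; m[:250]=0
m=cv2.morphologyEx(m,cv2.MORPH_OPEN,np.ones((5,5)))
for k in cv2.findContours(m,0,1)[0]:
    if cv2.contourArea(k)>400:
        (x,y),r=cv2.minEnclosingCircle(k); w=cast(c,(x,y),.125)[0]; print(cv2.contourArea(k),x,y,r,w,cv2.boundingRect(k))
need([.5925,-.152],.113)
p=manip.get_obs()["position"]; print("tcp axis px",proj(c,[p[0],p[1],.125]))
cv2.imwrite("pics/w4.png",im[:,:,::-1])
E
```

```text
510.0 348.5 417.5 23.717182159423828 [ 0.6023 -0.2355  0.125 ] (326, 407, 46, 19)
843.5 325.0 382.5 46.77883529663086 [ 0.5917 -0.2134  0.125 ] (279, 374, 93, 18)
2199.5 318.30767822265625 270.4676818847656 28.69853973388672 [ 0.5932 -0.1529  0.125 ] (290, 250, 57, 48)
at [ 0.5925 -0.1535  0.1797] shaker [  55.2001 -234.4031] need units [ 0.0038 -0.0005  0.1668] mm [ 1.5207 -0.1985 66.7146]
tcp axis px [[316.9972 271.9413]]
```

The cap is centred at (318,270) and the TCP axis projects to (317,272), within about 1.5 mm. Descend and grip.

>>> arm_command:
  series: "0.4 0.0035 0 0.04 0; 0.4 0 0 0.045 0; 0.4 0 0 0.045 0; 0.4 0 0 0.037 0; 0.4 0 0 0 0; 0.4 0 0 0 0; 1 0 0 0 0; 1 0 0 0 0; 1 0 0 0 0; 1 0 0 0 0"

```text
clock: 31.15
position: [0.593, -0.1522, 0.1131]
ee_rot: [0.735, 0.678, 0.001, 0.001]
ft_force: [0.2, 0.2, 5.6]
grip_width: 0.313
grasp_force: 59.0
```

>>> arm_command:
  series: "1 0 0 0 0; 1 0 0 -0.02 0; 1 0 0 -0.08 0; 1 0 0 -0.08 0; 1 0 0 -0.06 0; 1 0.07 -0.034 0 0; 1 0.07 -0.034 0 0; 1 0.07 -0.035 0 0; 1 0.07 -0.035 0 0; 1 0 0 0 0"
  newtons: 60

```text
clock: 32.4
position: [0.5458, -0.0333, 0.2083]
ee_rot: [0.734, 0.679, 0.0, -0.001]
ft_force: [0.4, 0.4, -2.2]
grip_width: 0.306
grasp_force: 59.4
```

```bash
python3 - <<'E'
from h import *
c=viewer.camera("wrist"); cv2.imwrite("pics/w5.png",c["pixels"][:,:,::-1])
o=manip.get_obs(); print(o["ft_force"],o["grip_width"],o["grasp_force"]); need(s2w(0,-115),.1865)
E
```

```text
[-0.1135 -0.479  -1.8418] 0.3050174238030741 59.39405679702759
at [ 0.5462 -0.035   0.2084] shaker [  -0.6559 -120.0436] need units [0.0126 0.0017 0.0548] mm [ 5.0257  0.6726 21.9357]
```

View pics/w5.png

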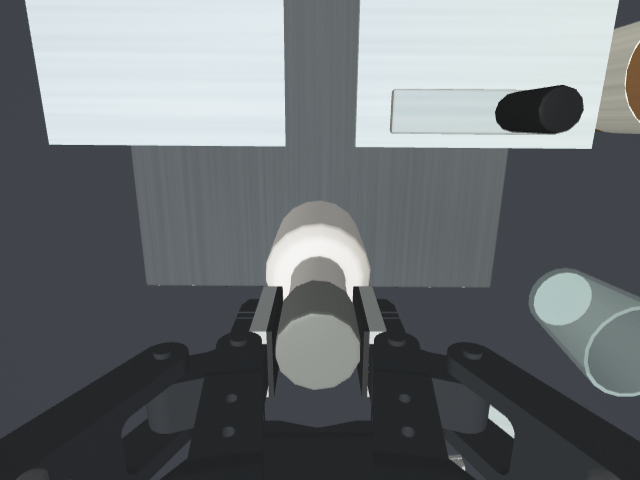

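The slim bottle hangs straight, with the slot mouth at columns 285..358 (centre 321) in line with it. I lower it and run it to the crossing.

>>> arm_command:
  series: "1 0.0126 0.0017 0.025 0; 1 0 0 0.029 0; 1 0 0 0 0; 1 0.04 0 0 0; 1 0.05 0 0 0; 1 0.05 0 0 0; 1 0.05 0 0 0; 1 0.05 0 0 0; 1 0.05 0 0 0; 1 0.0475 0 0 0"

```text
clock: 33.7
position: [0.5587, 0.105, 0.1867]
ee_rot: [0.735, 0.678, 0.0, -0.0]
ft_force: [-0.6, -1.0, -1.0]
grip_width: 0.313
grasp_force: 59.4
```

>>> arm_command:
  series: "1 0 0 0 0; 1 0 0 0 0; 1 0 0 0 0; 1 0 0 0 0; 1 0 0 0 0; 1 0 0 0 0; 1 0 0 0 0; 1 0 0 0 0; 1 0 0 0 0; 1 0 0 0 0"

```text
clock: 34.95
position: [0.5587, 0.1036, 0.1867]
ee_rot: [0.735, 0.678, 0.0, -0.0]
ft_force: [-0.3, -0.0, -1.2]
grip_width: 0.308
grasp_force: 59.4
```

```bash
python3 - <<'E'
from h import *
o=manip.get_obs(); print(o["ft_force"],o["torque"]); need(s2w(0,20),.1865)
E
```

```text
[-0.3266 -0.0271 -1.1661] [-0.0052  0.0026 -0.0036]
at [0.5587 0.1036 0.1867] shaker [ 0.392  19.0662] need units [ 0.0023 -0.001   0.0005] mm [ 0.9338 -0.3919  0.1802]
```

>>> arm_command:
  series: "1 0.0023 0 0 0; 1 0 -0.02 0 0; 1 0 -0.03 0 0; 1 0 -0.03 0 0; 1 0 -0.03 0 0; 1 0 -0.03 0 0; 1 0 -0.02 0 0; 1 0 -0.017 0 0; 1 0 0 0 0; 1 0 0 0 0"

```text
clock: 36.2
position: [0.4884, 0.1103, 0.1868]
ee_rot: [0.736, 0.678, 0.0, 0.0]
ft_force: [1.0, -0.1, -1.0]
grip_width: 0.308
grasp_force: 59.4
```

```bash
python3 - <<'E'
from h import *
o=manip.get_obs(); print(o["ft_force"],o["torque"]); need(s2w(-70,20),.183)
E
```

```text
[ 0.9941 -0.1353 -1.0235] [-0.0246  0.0028  0.052 ]
at [0.4884 0.1103 0.1868] shaker [-70.1535  19.9961] need units [0.     0.0004 0.0094] mm [0.0036 0.1523 3.7701]
```

>>> arm_command:
  series: "1 0 -0.001 0.003 0; 1 0 0 0.003 0; 1 0 0 0.003 0; 1 0 0 0 0; 0.4 0 0 0 0; 0.4 0 0 0 0; 0.4 0 0 0 0; 0.4 0 0 -0.05 0; 0.4 0 0 -0.08 0; 0.4 0 0 -0.08 0"

```text
clock: 37.45
position: [0.4876, 0.1102, 0.268]
ee_rot: [0.736, 0.677, -0.0, -0.0]
ft_force: [0.7, -0.1, 0.1]
grip_width: 0.601
grasp_force: 0.0
```

>>> arm_command:
  series: "0.4 -0.08 0.08 0 0; 0.4 -0.08 0.08 0 0; 0.4 -0.08 0.08 0 0; 0.4 -0.08 0.08 0 0; 0.4 -0.08 0.08 0 0; 0.4 0 0 0 0; 0.4 0 0 0 0; 0.4 0 0 0 0; 0.4 0 0 0 0; 0.4 0 0 0 0"

```text
clock: 38.7
position: [0.634, -0.0616, 0.2673]
ee_rot: [0.735, 0.678, 0.0, -0.0]
ft_force: [-0.6, -0.2, -0.1]
grip_width: 0.599
grasp_force: 0.0
```

```bash
python3 - <<'E'
from h import *
need(s2w(80,-45),.180)
c=viewer.camera("wrist"); s=viewer.camera("side")
print("slim side px expected",proj(s,[*s2w(-70,20),.195]))
cv2.imwrite("pics/m2.png",cv2.resize(s["pixels"][150:330,170:410][:,:,::-1],None,fx=3,fy=3,interpolation=cv2.INTER_CUBIC))
E
```

```text
at [ 0.634  -0.0616  0.2673] shaker [  89.0443 -139.3755] need units [ 0.2358 -0.0225  0.2184] mm [94.3312 -8.9843 87.3728]
slim side px expected [[249.2325 218.7253]]
```

View pics/m2.png

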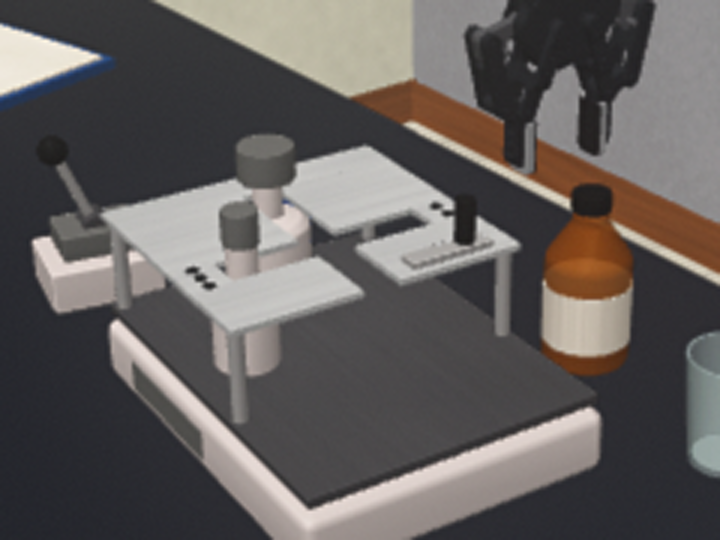

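Both bottles stand upright in their branches. The slim cap top is at side pixel (250,220) against an expected (249,219), and the wide cap is at the main slot end. Now the gate.

>>> arm_command:
  series: "0.5 0.08 -0.0225 0 0; 0.5 0.08 0 0 0; 0.5 0.0758 0 0 0; 0.5 0 0 0 0; 0.5 0 0 0.07 0; 0.5 0 0 0.07 0; 0.5 0 0 0.07 0; 0.5 0 0 0.0085 0; 0.5 0 0 0 0; 0.5 0 0 0 0"

```text
clock: 40.05
position: [0.6335, 0.0322, 0.1811]
ee_rot: [0.736, 0.677, 0.001, 0.001]
ft_force: [0.1, 0.6, -0.4]
grip_width: 0.5
grasp_force: 0.0
```

>>> arm_command:
  series: "1 0 0 0 0; 1 0 0 0 0; 1 0 0 0 0; 1 0 0 0 0; 1 0 -0.02 0 0; 1 0 -0.025 0 0; 1 0 -0.025 0 0; 1 0 -0.025 0 0; 1 0 -0.025 0 0; 1 0 -0.02 0 0"
  newtons: 30

```text
clock: 41.3
position: [0.5769, 0.0373, 0.1804]
ee_rot: [0.735, 0.678, 0.001, 0.0]
ft_force: [0.9, 0.2, 6.8]
grip_width: 0.171
grasp_force: 29.9
```

```bash
python3 - <<'E'
from h import *
o=manip.get_obs(); print(o["ft_force"],o["grip_width"]); need(s2w(19,-45),.180)
E
```

```text
[0.9351 0.1748 6.8349] 0.1711712323129392
at [0.5769 0.0373 0.1804] shaker [ 24.0042 -45.4643] need units [ 0.0012 -0.0125  0.0011] mm [ 0.4652 -5.0048  0.4308]
```

>>> arm_command:
  series: "1 0 -0.005 0 0; 1 0 -0.005 0 0; 1 0 -0.003 0 0; 1 0 0 0 0; 1 0 0 0 0; 0.5 0 0 0 0; 0.5 0 0 0 0; 0.5 0 0 -0.05 0; 0.5 0 0 -0.08 0; 0.5 0 0 -0.08 0"

```text
clock: 42.55
position: [0.5712, 0.0374, 0.2641]
ee_rot: [0.736, 0.677, -0.001, -0.0]
ft_force: [0.5, -0.2, 0.2]
grip_width: 0.504
grasp_force: 0.0
```

```bash
python3 - <<'E'
from h import *
c=viewer.camera("wrist"); o=manip.get_obs(); print(o["position"],w2s(o["position"]),o["joint_pos"])
for x in (20,): print("knob shut px",proj(c,[*s2w(x,-45),.188]))
im=c["pixels"]; m=(im.max(2)<70).astype(np.uint8)
cv2.imwrite("pics/w6.png",im[:,:,::-1])
E
```

```text
[0.5728 0.0372 0.2683] [ 19.9535 -45.9274] [-0.8575  0.2624  0.8595  1.6146 -0.2036  1.3543 -0.0541]
knob shut px [[320.898  255.7401]]
```

View pics/w6.png

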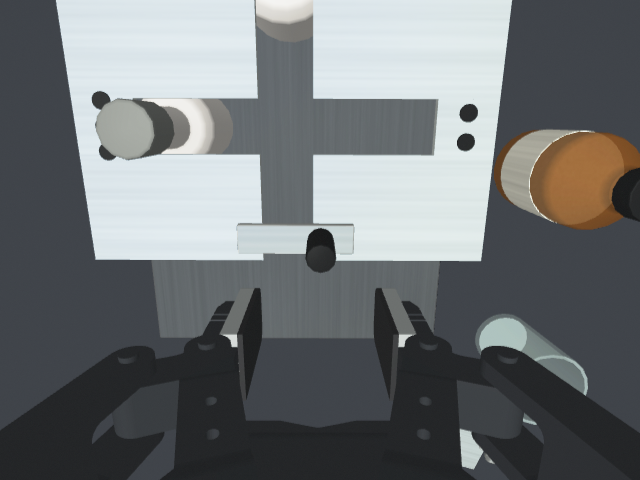

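The gate is shut, with the knob at (320,256) against a predicted (321,256), and the slim cap is at its branch end. Now I triangulate the lever ball from the top and side views and check it against the pivot.

```bash
python3 - <<'E'
from h import *
t=viewer.camera("top"); s=viewer.camera("side")
def blob(c,x0,x1,y0,y1,th):
    im=c["pixels"]; m=np.zeros(im.shape[:2],np.uint8); m[y0:y1,x0:x1]=(im[y0:y1,x0:x1].max(2)<th)
    k=max(cv2.findContours(m,0,1)[0],key=cv2.contourArea); return cv2.minEnclosingCircle(k),cv2.contourArea(k)
bt=blob(t,138,160,285,310,40); bs=blob(s,178,198,190,212,45); print(bt,bs)
def ray(c,uv):
    a=cast(c,uv,0.)[0]; o=-c["extrinsics"][:3,:3].T@c["extrinsics"][:3,3]; d=a-o; return o,d/np.linalg.norm(d)
o1,d1=ray(t,bt[0][0]); o2,d2=ray(s,bs[0][0])
k=np.linalg.lstsq(np.c_[d1,-d2],o2-o1,rcond=None)[0]; p,q=o1+k[0]*d1,o2+k[1]*d2; print("ball",(p+q)/2,"gap mm",1000*np.linalg.norm(p-q))
c1=lambda x,y:(130+(x+.5)/4-.5,200+(y+.5)/4-.5)
print("pivot block",cast(t,c1(123,358),.065)[0],"grey block top",cast(t,[c1(103,292),c1(187,315),c1(155,428),c1(75,405)],.065))
im=t["pixels"]; m=np.zeros(im.shape[:2],np.uint8); m[262:325,138:195]=im[262:325,138:195].min(2)>205
cs=np.vstack(cv2.findContours(m,0,1)[0])[:,0]; r=cv2.minAreaRect((cast(t,cs,.04)[:,:2]*1000).astype(np.float32)); print("white top",r,cv2.boxPoints(r))
o=manip.get_obs(); print(o["position"])
E
```

```text
(((147.14999389648438, 298.0), 5.246294975280762), 29.5) (((187.06716918945312, 199.84327697753906), 5.2660746574401855), 73.5)
ball [0.4891 0.4157 0.134 ] gap mm 0.992619828440619
pivot block [0.5159 0.4074 0.065 ] grey block top [[0.5541 0.4212 0.065 ]
 [0.5411 0.3719 0.065 ]
 [0.4759 0.3867 0.065 ]
 [0.4888 0.4333 0.065 ]]
white top ((514.7033081054688, 406.8407897949219), (77.76092529296875, 97.44522094726562), 76.37113952636719) [[458.1911 380.5357]
 [552.8926 357.5745]
 [571.2155 433.1459]
 [476.514  456.1071]]
[0.5722 0.0374 0.2646]
```

Ball, box and pivot are consistent. The box centre is about (0.5155, 0.4055) with yaw -13.6°, and the ball is at (0.489, 0.415, 0.134). I plan to push the ball along the box's +x with shut fingers, starting 45 mm behind it.

```bash
python3 - <<'E'
from h import *
need([.445,.425],.265)
E
```

```text
at [0.5722 0.0374 0.2646] shaker [ 19.2917 -45.7692] need units [ 0.9397 -0.3963 -0.0006] mm [ 375.8637 -158.5279   -0.2342]
```

>>> arm_command:
  series: "1 0.094 -0.04 0 0; 1 0.094 -0.04 0 0; 1 0.094 -0.04 0 0; 1 0.094 -0.04 0 0; 1 0.094 -0.04 0 0; 1 0.094 -0.04 0 0; 1 0.094 -0.039 0 0; 1 0.094 -0.039 0 0; 1 0.094 -0.039 0 0; 1 0.094 -0.039 0 0"

```text
clock: 43.95
position: [0.4437, 0.426, 0.2621]
ee_rot: [0.735, 0.678, -0.001, 0.0]
ft_force: [-1.0, 1.4, 0.1]
grip_width: 0.001
grasp_force: 0.0
```

>>> arm_command:
  series: "1 0 0 0 0.0495; 1 0 0 0 0; 1 0 0 0 0; 1 0 0 0.06 0; 1 0 0 0.08 0; 1 0 0 0.08 0; 1 0 0 0.08 0; 1 0 0 0.012 0; 1 0 0 0 0; 1 0 0 0 0"

```text
clock: 45.2
position: [0.4455, 0.4256, 0.1404]
ee_rot: [0.786, 0.618, 0.001, -0.0]
ft_force: [0.1, 0.6, 0.2]
grip_width: -0.006
grasp_force: 0.0
```

```bash
python3 - <<'E'
from h import *
need([.528,.405],.14)
o=manip.get_obs(); print(o["ft_force"],o["ee_rot"],o["grip_width"])
E
```

```text
at [0.4455 0.4256 0.1404] shaker [-138.7563  330.7407] need units [-0.0016  0.2125  0.0013] mm [-0.6241 85.0195  0.5143]
[0.1117 0.5663 0.2093] [ 0.7859  0.6184  0.0011 -0.0003] -0.00637817432532362
```

Aligned, with 85 mm to go along tool y. Push most of the way, then check.

>>> arm_command:
  series: "1 0 0.02 0 0; 1 0 0.025 0 0; 1 0 0.025 0 0; 1 0 0.025 0 0; 1 0 0.025 0 0; 1 0 0.025 0 0; 1 0 0.025 0 0; 1 0 0.025 0 0; 1 0 0 0 0; 1 0 0 0 0"

```text
clock: 46.45
position: [0.5206, 0.4069, 0.1389]
ee_rot: [0.786, 0.618, 0.0, -0.0]
ft_force: [0.1, 0.1, 0.3]
grip_width: -0.002
grasp_force: 0.0
```

```bash
python3 - <<'E'
from h import *
need([.528,.405],.14)
o=manip.get_obs(); print(o["ft_force"])
E
```

```text
at [0.5206 0.4069 0.1389] shaker [-62.3562 318.2959] need units [-0.0004  0.019  -0.0027] mm [-0.1473  7.6145 -1.0776]
[0.0775 0.1013 0.3364]
```

>>> arm_command:
  series: "1 0 0.006 0 0; 1 0 0.006 0 0; 1 0 0.006 0 0; 1 0 0.006 0 0; 1 0 0 0 0; 1 0 0 0 0; 1 0 0 0 0; 1 0 0 0 0; 1 0 0 0 0; 1 0 0 0 0"

```text
clock: 47.7
position: [0.5289, 0.405, 0.1387]
ee_rot: [0.786, 0.619, -0.001, -0.001]
ft_force: [-5.3, -1.0, 0.7]
grip_width: 0.002
grasp_force: 2.7
```

```bash
python3 - <<'E'
from h import *
need([.528,.405],.14); o=manip.get_obs(); print(o["ft_force"])
p=np.array([.5155,.4055]);u=np.array([np.cos(np.radians(-13.6)),np.sin(np.radians(-13.6))])
for n in ("side","top"):
    c=viewer.camera(n)
    for a in (-.5,-.3,.2,.35,.5):
        w=p+.08*np.sin(a)*u; uv=proj(c,[*w,.062+.08*np.cos(a)])[0]; x,y=np.round(uv).astype(int); print(n,a,uv,c["pixels"][y-1:y+2,x-1:x+2].mean((0,1)))
E
```

```text
at [0.5289 0.405  0.1387] shaker [-53.9222 317.0389] need units [-0.0005 -0.0023 -0.0032] mm [-0.2118 -0.9154 -1.2888]
[-5.3016 -0.9655  0.6768]
side -0.5 [183.2502 201.7111] [45.     45.4444 50.1111]
side -0.3 [188.7226 198.508 ] [45.3333 45.6667 49.8889]
side 0.2 [203.8735 195.2645] [85.5556 83.7778 83.8889]
side 0.35 [208.3752 195.6993] [37.2222 36.7778 37.    ]
side 0.5 [212.6655 196.7692] [34.6667 34.3333 33.5556]
top -0.5 [147.7139 302.8959] [233.6667 230.4444 228.4444]
top -0.3 [148.8955 296.0399] [155.1111 154.2222 150.6667]
top 0.2 [154.0244 278.3364] [75.1111 75.2222 75.5556]
top 0.35 [156.0002 273.4458] [41.4444 41.2222 41.    ]
top 0.5 [158.0871 268.9801] [43.8889 43.3333 43.3333]
```

A reaction of 5.3 N means the lever is at its stop. I back off, rise well clear and measure the ball again.

>>> arm_command:
  series: "1 0 -0.03 0 0; 1 0 -0.06 0 0; 1 0 -0.06 0 0; 1 0 0 -0.1 0; 1 0 0 -0.1 0; 1 0 0 -0.1 0; 1 0 -0.06 0 0; 1 0 0 0 0; 1 0 0 0 0; 1 0 0 0 0"

```text
clock: 49.05
position: [0.4488, 0.4239, 0.2586]
ee_rot: [0.786, 0.618, -0.0, 0.0]
ft_force: [0.7, -0.3, -0.2]
grip_width: -0.005
grasp_force: 0.0
```

```bash
python3 - <<'E'
from h import *
t=viewer.camera("top"); s=viewer.camera("side")
def blob(c,x0,x1,y0,y1,th):
    im=c["pixels"]; m=np.zeros(im.shape[:2],np.uint8); m[y0:y1,x0:x1]=(im[y0:y1,x0:x1].max(2)<th)
    k=max(cv2.findContours(m,0,1)[0],key=cv2.contourArea); return cv2.minEnclosingCircle(k),cv2.contourArea(k)
bt=blob(t,146,172,258,282,42); bs=blob(s,202,224,186,208,48); print(bt,bs)
def ray(c,uv):
    a=cast(c,uv,0.)[0]; o=-c["extrinsics"][:3,:3].T@c["extrinsics"][:3,3]; d=a-o; return o,d/np.linalg.norm(d)
o1,d1=ray(t,bt[0][0]); o2,d2=ray(s,bs[0][0]); k=np.linalg.lstsq(np.c_[d1,-d2],o2-o1,rcond=None)[0]; p,q=o1+k[0]*d1,o2+k[1]*d2
b=(p+q)/2; print("ball",b,"gap",1000*np.linalg.norm(p-q),"lean",np.arctan2(np.hypot(b[0]-.5150,b[1]-.406),b[2]-.062))
print("z=.125"); caps(t,.125,60,600); print("z=.195"); caps(t,.195,40,600); print([proj(t,[*s2w(*x),.195])[0] for x in((0,110),(-70,20))], "knob", proj(t,[*s2w(20,-45),.188]),t["pixels"][255:262,316:325].max(2))
o=manip.get_obs(); print(o["position"],o["ft_force"],o["joint_velocities"])
E
```

```text
(((157.5, 269.5), 6.041623115539551), 75.5) (((213.0, 197.0), 5.385264873504639), 76.0)
ball [0.5528 0.3975 0.1311] gap 2.3826260601141507 lean 0.5115364716297242
z=.125
cap px 480.9 311.9 r 5.7 world [ 0.4638 -0.3109  0.125 ] dia mm 25.1
cap px 246.0 260.1 r 10.7 world [0.575  0.2048 0.125 ] dia mm 47.5
cap px 496.5 246.5 r 8.5 world [ 0.6093 -0.3527  0.125 ] dia mm 38.0
cap px 194.1 225.9 r 7.4 world [0.652  0.3236 0.125 ] dia mm 33.4
z=.195
cap px 480.9 311.9 r 5.7 world [ 0.4585 -0.2911  0.195 ] dia mm 23.7
cap px 246.0 260.1 r 10.7 world [0.5634 0.1958 0.195 ] dia mm 44.9
cap px 496.5 246.5 r 8.5 world [ 0.5959 -0.3306  0.195 ] dia mm 35.9
cap px 194.1 225.9 r 7.4 world [0.6362 0.308  0.195 ] dia mm 31.5
[array([246.7915, 259.0474]), array([286.2326, 296.0915])] knob [[321.3048 256.6829]] [[218 159  99  69  64  67  82 136 213]
 [224 149  81  66  61  60  61  96 215]
 [190 105  67  64  59  64  58  86 184]
 [191 103  66  63  66  60  63  77 167]
 [196 104  69  66  66  64  60  76 166]
 [223 127  65  64  64  67  60  77 164]
 [223 139  69  54  56  56  60 105 187]]
[0.4488 0.424  0.2586] [ 0.5477 -0.7766 -1.2763] [-0.0007  0.0001 -0.0026 -0.0009 -0.0003  0.0003  0.001 ]
```

```bash
python3 -c "
from workcell import manip; print(manip.hand_in())"
```

```text
the job is handed in; nothing more can be done
None
```

The job is handed in, with no verdict returned: finished bottle in the tray, wide in pocket 1, pocket 2 empty (no middle bottle today), slim in pocket 3 (re-found after it was knocked aside), gate shut, lever at its on stop; I viewed 17 pictures, over the limit of 14.

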